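Clip the measuring scoop to the tub's ring

TASK

Pick up the orange-handled scoop and clip its snap hook onto the near leg of the upright red D-ring on the tub stand: push the brass gate against the leg until the leg slips inside and the gate snaps shut behind it. The ring slides in its track and the parts are light, so press only gently, by feel; then lay the scoop flat on the table, still clipped, and let go. Leave the bottles, the jar and the cup where they stand.

Things in the scene. Friction and masses are not known exactly. Their poses are not given: they have to be found in the camera images.
- scoop: Loose scoop, lying flat (all sizes here in mm), 0.1 to 0.2 kg. Origin: underside of the handle, in its middle; +x from bowl to hook, z up. Orange handle 60 long (x -30 to 30), 18 wide, 24 tall. Steel bowl 46 across, 26 tall, centred at x = -62. In front a flat snap hook of 8 mm bar, x = 32 to 88, y = -19 to 21, mid plane 18 above the underside, its brass gate on the -y side.
- scoop_grip (a point): Place to grip the scoop: in the handle, 8 ahead of its middle and 14 above its underside; fingers close across the 18 mm width. Axes as scoop. hook_throat is 53 ahead of it.
- hook_throat (a point): Spot on the gate where the ring leg should push in: x = 61, y = -15, z = 18 in scoop. It works from 6 behind to 4 ahead; farther ahead it meets the rigid nose tip (x = 70). Moving the hook along its own -y, the leg swings the gate in and at last meets the spine (inner face y = 13). The gate snaps shut behind the leg then, or when the hook is drawn back (own -x) to bring the leg into the nose.
- hook_inside (a point): Point in the hook's inner room: x = 70, y = 0, z = 18 in scoop, axes as scoop. The room is 25 wide from shut gate to spine. With the 8 mm leg fully in the nose (inner face x = 80) the leg's centre is about 6 ahead of this point.
- gate (a joint): Angle of the brass gate (6 mm bar, 30 long, upright hinge at x = 38, y = -15 of scoop): 0 = shut, opens inward (towards the spine) to 0.98 rad. Its spring takes about 2.5 to 5 N from the leg to open.
- gate_tip (a point): Free end of the gate, 30 from its hinge; x along the gate.
- stand: Tub stand, fixed. Wooden base plate 6 thick, x -14 to 70, y -175 to 50; white tub with green lid, 88 across, 74 tall, centre x = 30, y = -125. Origin: on the table under the ring's near leg when the ring is at mid track. x points from the ring's near leg to its far leg (roughly away from the robot), y along the track away from the tub, z up.
- ring_leg (a point): Centre of the ring's near leg, 18 above the table; axes as stand. The ring is an upright stirrup of 8 mm red bar, 58 tall, legs 45 apart along the stand's x (opening 37), foot top 11 above the table. The scoop clips on from the +y side, parallel to the stand's x, handle on the near side, pushed along -y.
- ring: The sliding ring with its foot; origin on the table under its near leg, axes as stand. It slides along the stand's y with about 1.5 N of drag, less than the gate's spring, so a push first slides it to its stop, then opens the gate. The two black rubber stops on the base plate are 40 of travel apart, clamped up to 10 off mid track either way: where the ring stops (10 to 40 on) must be felt.
- amber_small: Bystander, loose: small amber glass bottle with black cap, 36 mm across, 75 mm tall; origin in the middle of its underside. To be left alone.
- amber_mid: Bystander, loose: middle amber glass bottle with black cap, 48 mm across, 110 mm tall; origin in the middle of its underside. To be left alone.
- amber_tall: Bystander, loose: tall amber glass bottle with black cap, 60 mm across, 160 mm tall; origin in the middle of its underside. To be left alone.
- clear_a: Bystander, loose: clear bottle with white cap, 52 mm across, 130 mm tall; origin in the middle of its underside. To be left alone.
- clear_b: Bystander, loose: second clear bottle with white cap, 52 mm across, 130 mm tall; origin in the middle of its underside. To be left alone.
- cream_jar: Bystander, loose: low amber jar with white lid, 68 mm across, 50 mm tall; origin in the middle of its underside. To be left alone.
- cup: Bystander, loose: red drinking cup, 80 mm across the rim, 95 mm tall; origin in the middle of its underside. To be left alone.
Not all that is in view belongs to the job. There is more than one size of the scoop; the one meant has the size given above.

How it is judged:
By the outcome, as a careful person would: the job done as asked, in the order asked, and still so for the second after the job is handed in, with the robot touching nothing.
It also fails if it takes over 48 s, if anything falls off the work surface, if the arm or the gripper's body presses on something with over 40 N, if the wrist force passes 120 N, or if a joint passes its speed limit or range.

ROBOT

A 6-joint arm with a two-finger parallel gripper is mounted at the origin on the work surface. World frame = base frame: x ahead of the robot, y to its left, z up, the work surface at z = 0. Lengths are in m, angles in rad, forces in N, time in s.
With the tool pointing down it reaches from about 0.275 to 0.725 m from the base axis. Payload 15.9 kg.
Tool frame: the origin (TCP) lies midway between the tips of the shut fingers; the grasp point (between the pads) lies 19 mm behind it; z points along the fingers, y is the direction in which the jaws open and shut (so a half turn about z gives the same grasp; the last joint's range is limited). The gripper opens to 85 mm and grips with 20 to 120 N. Pads are 22 mm wide; open, the fingers measure 114 mm over their backs; the gripper's body (76 mm by 85 mm) begins 54 mm behind the grasp point. The pads swing forward as they close: fully open they stand 13 mm farther back than shut.
Start: joints at [1.151, 0.213, -0.034, 1.323, 0, 1.571], TCP at [0.204, 0.457, 0.205] pointing down, gripper open.
Joint ranges: [-2.98, 2.98], [-0.74, 1.72], [-1.14, 1.35], [-2.1, 2.04], [-1.57, 1.44], [-3.14, 3.14]. Speed limits (rad/s): [1.89, 1.89, 2.39, 2.57, 3.14, 3.14].

INTERFACE

Orientations are given as [roll, pitch, yaw] about the fixed x, y, z axes, in that order (R = Rz(yaw) Ry(pitch) Rx(roll)).
In Python, from station import monitor, vision, ticket gives the robot as it stands. The module is installed in compiled form; this text tells all that it offers.
- The arm moves only by the tool move_arm, never from a script. Its argument "targets" is a list of rows, each a list of 5 numbers: the gripper command: -1 is shut, 1 is fully open, values between are in proportion, then the shift along the tool's x, y, z in cm, then the turn about the tool's z in rad. In form: [[fingers, tx, ty, tz, turn], ...]. A call has 1 to 20 rows; each row is the pose to reach, as a shift and turn from the pose commanded when the call began, along the tool's axes at that moment; what a row does not reach only later rows make up. A row lasts 1/12 s, in which the tool goes at most 41.7 mm and 7.16 degrees, less where a joint would pass 70% of its speed; a pose out of reach is approached as far as the arm can. A call with a gripper value outside its range is refused whole. The fingers move at their own pace and stop on an object; "grip_force" is the grip in N (left out, the last holds). Time passes only in rows, so rows that repeat a pose let the fingers close. It gives the time, the measured TCP pose, the force and the opening at its end, in the units of the state.
- monitor.sense(): the state, without advancing time (a new reading comes with each control period).
- vision.capture(name): name is "side" or "top" or "wrist"; returns (picture, depth): 480x640x3 uint8, blue, green, red; 480x640 float32, m along the optical axis (not along the pixel's ray), 0 where there is no reading.
- vision.calibration(name): a dict with "mtx" (3x3 intrinsics, pixels), "world_from_camera" (4x4, takes a point from camera to world coordinates); the wrist camera has in their place "hand_eye" (4x4, takes a point from camera to tool coordinates, whose origin is the TCP and whose axes are the flange's). Camera axes: x right, y up, looking along -z (the intrinsics and any distortion apply to the point x, -y, -z); pixel columns grow to the right and rows downward; lengths in m; the calibration is good to about 2 mm. A picture is of the moment at which its call begins: read the wrist's pose just before it. calibration takes no time and is no camera call.
- ticket.finish_job(): hands the job in, once; it reports no verdict.
The state is a dict: "time_s": time; "q": joint angles; "joint_velocities": joint speeds; "tau": joint torques, N m; "tool_pos": TCP position; "ee_rot": TCP orientation; "force": force on the tool from outside, world axes, zero at the start; "ft_torque": the same for the moment, N m; "grip_width": opening from 0.0 (shut) to 1.0 (fully open).
Only numpy, scipy, OpenCV 4.12 (cv2) and the standard library are available. Lean on these libraries where they do the work, as an engineer would, in place of code of your own. Each camera call takes 0.05 s, during which the arm holds its last target.

## Working session

There is one attempt and no reset: what is moved stays moved. The work goes in short steps, Python scripts to look and compute and a tool call to move; the robot and the scene stay as the last step left them, time stands still between calls to the robot, and variables do not carry over. Pictures are saved under pics/ and viewed, and the job is handed in when it is done.

Besides the shell and the picture viewer there is one more tool, called after ">>>" in YAML: its name, and indented under it one key for each argument. move_arm: Moves the arm, as the interface text tells. Its arguments: {"type":"object","properties":{"targets":{"type":"array"},"grip_force":{"type":"number"}},"required":["targets"]}

```bash
mkdir -p pics; python3 - <<'E'
from station import monitor, vision
import cv2
s=monitor.sense()
print({k:(v if not hasattr(v,'round') else v) for k,v in s.items()})
import numpy as np
for n in ("side","top","wrist"):
    p,d=vision.capture(n); cv2.imwrite(f"pics/{n}0.png",p); np.savez(f"{n}0.npz",p=p,d=d)
    c=vision.calibration(n); print(n,{k:np.round(v,4).tolist() if not isinstance(v,str) else v for k,v in c.items()})
E
```

```text
{'time_s': 0.0, 'q': array([ 1.15099727e+00,  2.13315853e-01, -3.50744532e-02,  1.32349844e+00,
        2.37589860e-05,  1.57078661e+00]), 'joint_velocities': array([ 0.00028064, -0.00015108,  0.00078238,  0.00048218,  0.00024675,
       -0.00207994]), 'tau': array([-1.86162331e-03, -6.86146832e+01,  4.87123311e+01,  1.76718511e-02,
       -4.54391948e-04, -9.29341809e-06]), 'tool_pos': array([0.20362737, 0.45624441, 0.20403022]), 'ee_rot': array([-3.14050024e+00, -2.37695820e-05,  2.72180329e+00]), 'force': array([-0.90847933,  0.35954768,  0.08590146]), 'ft_torque': array([ 0.04573791, -0.01966027,  0.02872425]), 'grip_width': 1.0021016655067916}
side {'mtx': [[527.3004, 0.0, 319.6775], [0.0, 527.3004, 250.3629], [0.0, 0.0, 1.0]], 'world_from_camera': [[0.9953, 0.07, -0.0666, 0.4712], [-0.0953, 0.5972, -0.7964, -0.8958], [-0.016, 0.799, 0.6011, 0.8361], [0.0, 0.0, 0.0, 1.0]]}
top {'mtx': [[486.2393, 0.0, 320.3373], [0.0, 486.2393, 236.9134], [0.0, 0.0, 1.0]], 'world_from_camera': [[0.0185, 0.9948, -0.1003, 0.4517], [-0.9998, 0.0183, -0.0025, 0.1155], [-0.0006, 0.1003, 0.995, 1.1126], [0.0, 0.0, 0.0, 1.0]]}
wrist {'mtx': [[405.314, 0.0, 316.0162], [0.0, 405.314, 237.7177], [0.0, 0.0, 1.0]], 'hand_eye': [[-0.0008, 0.9583, 0.2858, 0.0734], [1.0, 0.0009, -0.0001, -0.0004], [-0.0004, 0.2858, -0.9583, -0.1697], [0.0, 0.0, 0.0, 1.0]]}
```

View pics/top0.png

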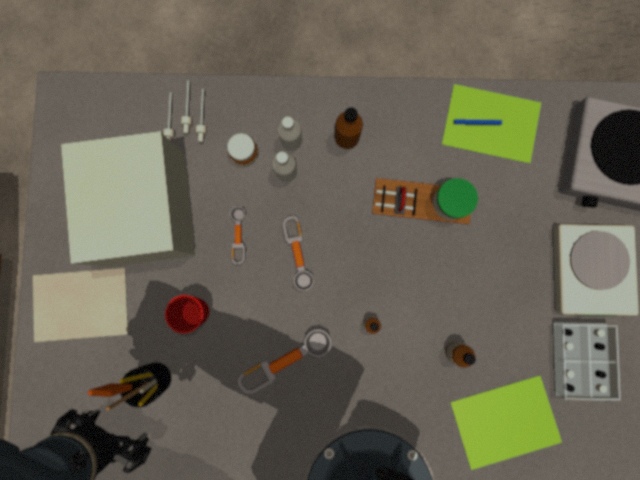

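View pics/side0.png

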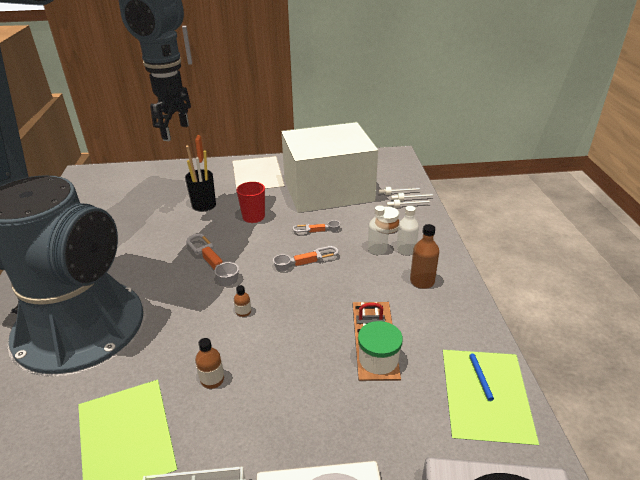

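View pics/wrist0.png

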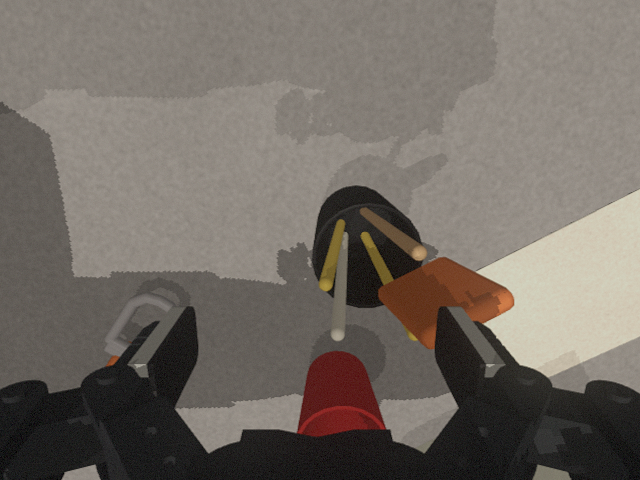

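```bash
cat > h.py <<'E'
import numpy as np, cv2
from station import vision, monitor
from scipy.spatial.transform import Rotation as R
def ray(n,u,v,s=None):
    c=vision.calibration(n);K=np.array(c['mtx'])
    d=np.array([(u-K[0,2])/K[0,0],-(v-K[1,2])/K[1,1],-1.])
    if n=='wrist':
        T=np.eye(4);T[:3,:3]=R.from_euler('xyz',s['ee_rot']).as_matrix();T[:3,3]=s['tool_pos'];M=T@np.array(c['hand_eye'])
    else: M=np.array(c['world_from_camera'])
    return M[:3,3],M[:3,:3]@d
def atz(n,u,v,z,s=None):
    o,d=ray(n,u,v,s);return o+d*(z-o[2])/d[2]
def proj(n,P,s=None):
    c=vision.calibration(n);K=np.array(c['mtx'])
    if n=='wrist':
        T=np.eye(4);T[:3,:3]=R.from_euler('xyz',s['ee_rot']).as_matrix();T[:3,3]=s['tool_pos'];M=T@np.array(c['hand_eye'])
    else: M=np.array(c['world_from_camera'])
    p=np.linalg.inv(M)@np.r_[P,1];return K[0,0]*p[0]/-p[2]+K[0,2],K[1,1]*-p[1]/-p[2]+K[1,2]
E
python3 - <<'E'
import numpy as np,cv2
p=np.load('top0.npz')['p']
cv2.imwrite('pics/t_scoop.png',cv2.resize(p[205:300,220:330],None,fx=6,fy=6,interpolation=cv2.INTER_CUBIC))
cv2.imwrite('pics/t_ring.png',cv2.resize(p[160:240,360:490],None,fx=6,fy=6,interpolation=cv2.INTER_CUBIC))
p=np.load('side0.npz')['p']
cv2.imwrite('pics/s_ring.png',cv2.resize(p[285:395,330:430],None,fx=5,fy=5,interpolation=cv2.INTER_CUBIC))
E
```

```text
(no output)
```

View pics/t_scoop.png

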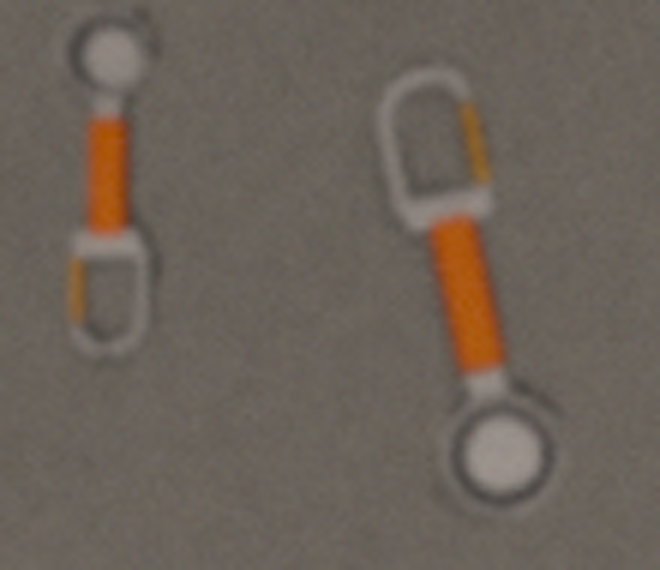

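View pics/t_ring.png

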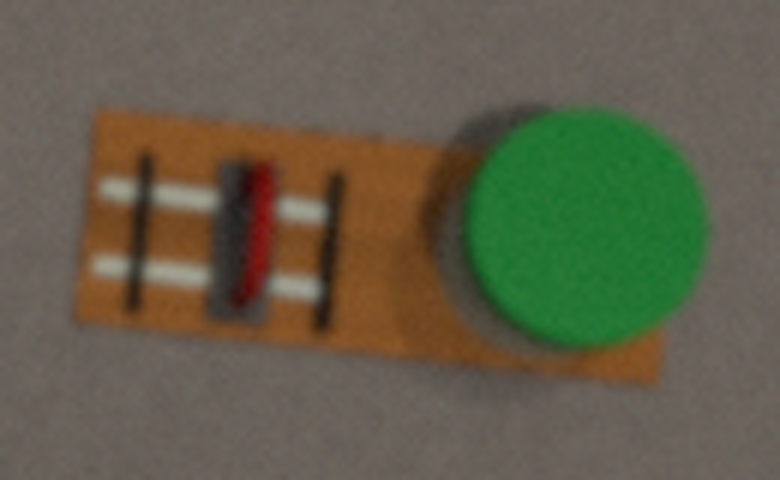

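View pics/s_ring.png

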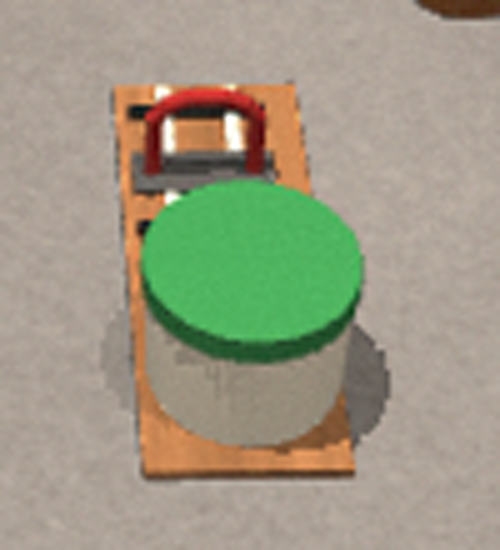

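```bash
python3 - <<'E'
from h import *
def P(x,y,z,o): return atz('top',(x+.5)/6-.5+o[0],(y+.5)/6-.5+o[1],z)
o=(220,205)
f=(P(432,222,.024,o)+P(480,215,.024,o))/2; b=(P(458,372,.024,o)+P(505,368,.024,o))/2
bw=P(502,455,.026,o); hk=P(430,66,.022,o)
print(f,b,np.linalg.norm(f-b),bw, hk)
for a,c in((f,b),(f,bw),(hk,bw)):print(np.degrees(np.arctan2(*(a-c)[1::-1])))
print('handle mid',(f+b)/2, bw)
o=(360,160)
A=P(77,322,.006,o);B=P(97,108,.006,o);C=P(658,384,.006,o)
print(A,B,C,np.linalg.norm(A-B),np.linalg.norm(A-C))
ax=np.arctan2(*(B-A)[1::-1]);ay=np.arctan2(*(A-C)[1::-1]);print(np.degrees([ax,ay]))
lid=P(588,228,.074,o);print('lid',lid)
th=ay-np.pi/2
x=np.array([np.cos(th),np.sin(th)]);y=np.array([-x[1],x[0]])
for n,p,q in(('A',A,(-.014,.05)),('B',B,(.07,.05)),('C',C,(-.014,-.175)),('lid',lid,(.03,-.125))): print(n,p[:2]-x*q[0]-y*q[1])
# ring
for n,px,z in(('legtop near',(253,300),.05),('foot near left',(207,318),.011),('foot near right',(268,325),.011),('foot far left',(222,160),.011),('st +',(133,310),.011),('st -',(322,328),.011),('arch mid',(262,230),.058)):
    p=P(*px,z,o);print(n,p)
E
```

```text
[0.55110717 0.17368275 0.024     ] [0.49458198 0.16284016 0.024     ] 0.057555697923631154 [0.46314671 0.15443316 0.026     ] [0.60889216 0.18496604 0.022     ]
10.858505631220169
12.344202935324622
11.832038587603318
handle mid [0.52284458 0.16826145 0.024     ] [0.46314671 0.15443316 0.026     ]
[ 6.20044774e-01 -4.26541806e-04  6.00000000e-03] [ 0.70361319 -0.00749728  0.006     ] [ 0.60019374 -0.22263319  0.006     ] 0.08386700701942765 0.2230915901938268
[-4.83628409 84.89498254]
lid [ 0.64733465 -0.1773098   0.074     ]
A [ 0.62954016 -0.05147395]
B [ 0.62944178 -0.05107023]
C [ 0.62970998 -0.04957311]
lid [ 0.62857634 -0.05013619]
legtop near [ 0.62272201 -0.06053046  0.05      ]
foot near left [ 0.62173707 -0.04946233  0.011     ]
foot near right [ 0.61946832 -0.07272502  0.011     ]
foot far left [ 0.68306031 -0.05501244  0.011     ]
st + [ 0.62430128 -0.02122711  0.011     ]
st - [ 0.61869173 -0.09330909  0.011     ]
arch mid [ 0.64741277 -0.06245653  0.058     ]
```

>>> move_arm:
  targets:
    - [0.0,-4,-1.2,0,-0.1]
    - [0.0,-8,-2.4,0.5,-0.2]
    - [0.0,-12,-3.7,1,-0.3]
  grip_force: 40

```text
time_s: 0.4
tool_pos: [0.2975, 0.3744, 0.1945]
ee_rot: [3.142, 0.0, 3.027]
force: [-0.1, 0.2, -0.4]
grip_width: 0.604
```

```bash
python3 - <<'E'
from h import *
s=monitor.sense();print(s)
E
```

```text
{'time_s': 0.4, 'q': array([ 8.99345400e-01,  1.69934424e-01, -1.12565477e-01,  1.28814407e+00,
       -1.25517130e-04,  1.01382980e+00]), 'joint_velocities': array([-1.03344824e+00, -8.64769815e-02, -2.57860249e-01, -1.70956065e-01,
       -9.50930769e-04, -2.18915847e+00]), 'tau': array([ 16.12222552, -66.51361942,  49.30077195,   1.82799987,
         0.12844427,   6.02650791]), 'tool_pos': array([0.29753035, 0.3743626 , 0.19451597]), 'ee_rot': array([3.14152968e+00, 1.87081666e-04, 3.02710824e+00]), 'force': array([-0.05957416,  0.188143  , -0.37754007]), 'ft_torque': array([ 0.0253899 , -0.02248833,  0.03853357]), 'grip_width': 0.6036263893962476}
```

>>> move_arm:
  targets:
    - [0.0,-3.2,-2.2,0.6,-0.1]
    - [0.0,-6.4,-4.4,1.4,-0.2]
    - [0.0,-9.6,-6.6,2,-0.325]
    - [0.0,-12.8,-8.8,2.8,-0.325]
    - [0.0,-16,-11,3.6,-0.325]
    - [0.0,-19.2,-13.2,4.5,-0.325]
    - [0.0,-22.4,-15.3,5.3,-0.325]
    - [0.0,-25.5,-17.4,6,-0.325]
    - [0.0,-25.5,-17.4,6,-0.325]
    - [0.0,-25.5,-17.4,6,-0.325]
    - [0.0,-25.5,-17.4,6,-0.325]

```text
time_s: 1.32
tool_pos: [0.5286, 0.1716, 0.1345]
ee_rot: [3.141, -0.001, -2.938]
force: [-0.8, 0.3, 0.5]
grip_width: 0.498
```

```bash
python3 - <<'E'
from h import *
s=monitor.sense();p,d=vision.capture('wrist');cv2.imwrite('pics/w1.png',p);np.savez('w1.npz',p=p,d=d,s=s);print(s['tool_pos'],s['ee_rot'],s['q'])
E
```

```text
[0.52857845 0.17158583 0.13448296] [ 3.14148058e+00 -8.07300237e-04 -2.93840146e+00] [ 3.13762405e-01  3.49404237e-01 -2.89100210e-02  1.19327207e+00
  2.00473801e-04  1.10571177e-01]
```

View pics/w1.png

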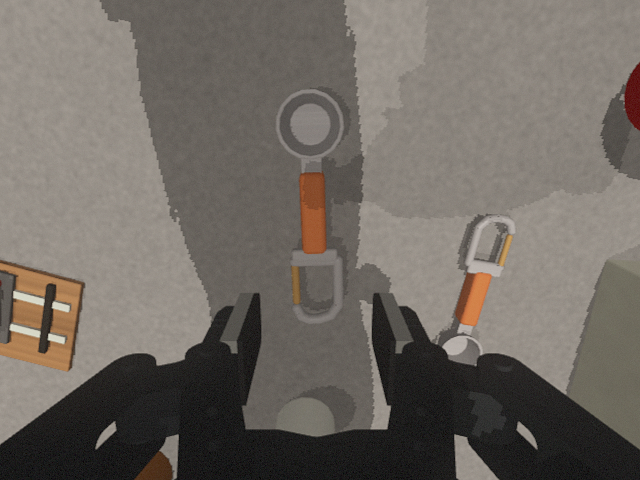

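```bash
python3 - <<'E'
from h import *
s=np.load('w1.npz',allow_pickle=True)['s'].item()
b=atz('wrist',312.7,173,.024,s);f=atz('wrist',315,252,.024,s);bw=atz('wrist',310.3,123,.026,s);hk=atz('wrist',319,319,.020,s)
print(b,f,bw,hk,np.linalg.norm(f-b))
for a,c in((f,b),(f,bw),(hk,bw)):print(np.degrees(np.arctan2(*(a-c)[1::-1])))
print((f+b)/2)
# stand stop ends
for px in((46,285),(42,352)): print(atz('wrist',*px,.011,s))
p=np.load('w1.npz')['p'];cv2.imwrite('pics/w1c.png',cv2.resize(p[80:340,240:390],None,fx=2.3*1,fy=2.3,interpolation=cv2.INTER_CUBIC))
E
```

```text
[0.49331906 0.16211917 0.024     ] [0.54919666 0.17515909 0.024     ] [0.46113772 0.15399217 0.026     ] [0.60374255 0.1894784  0.02      ] 0.057378962990070066
13.135784919527339
13.515891465751201
13.97383948849881
[0.52125786 0.16863913 0.024     ]
[ 0.62237748 -0.02454179  0.011     ]
[ 0.68374815 -0.02688033  0.011     ]
```

View pics/w1c.png

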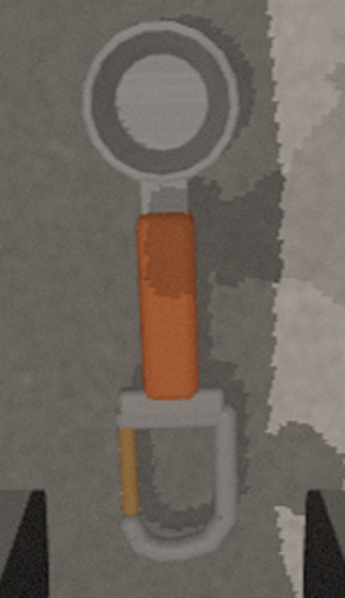

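>>> move_arm:
  targets:
    - [0.0,0,0,3,-0.02]
    - [0.0,0,0,6,-0.02]
    - [0.0,0,0,9,-0.02]
    - [0.0,0,0,10,-0.02]
    - [0.0,0,0,10,-0.02]
    - [0.0,0,0,10,-0.02]

```text
time_s: 1.87
tool_pos: [0.5289, 0.1723, 0.0358]
ee_rot: [3.142, 0.0, -2.917]
force: [0.5, 0.3, 0.1]
grip_width: 0.5
```

>>> move_arm:
  targets:
    - [0.0,0,-0.2,1,0]
    - [0.0,0,-0.2,2,0]
    - [0.0,0,-0.2,2.6,0]
    - [0.0,0,-0.2,3,0]
    - [0.0,0,-0.2,3,0]
    - [0.0,0,-0.2,3,0]

```text
time_s: 2.37
tool_pos: [0.5293, 0.1696, 0.0046]
ee_rot: [3.142, -0.0, -2.918]
force: [0.3, -0.4, -0.0]
grip_width: 0.499
```

>>> move_arm:
  targets:
    - [-0.4,0,0,0,0]
    - [-0.6,0,0,0,0]
    - [-1,0,0,0,0]
    - [-1,0,0,0,0]
    - [-1,0,0,0,0]
    - [-1,0,0,0,0]
    - [-1,0,0,0,0]
    - [-1,0,0,0,0]
  grip_force: 50

```text
time_s: 3.03
tool_pos: [0.5294, 0.1697, 0.0047]
ee_rot: [-3.142, -0.0, -2.918]
force: [0.6, -0.4, -0.0]
grip_width: -0.002
```

```bash
python3 - <<'E'
from h import *
s=monitor.sense();print(s['grip_width'],s['tool_pos'])
for n in('wrist','side'):
    p,d=vision.capture(n);cv2.imwrite(f'pics/{n}2.png',p)
cv2.imwrite('pics/s2c.png',cv2.resize(p[130:330,220:420],None,fx=3,fy=3))
E
```

```text
-0.002290943581121909 [0.52938844 0.16966885 0.00473032]
```

View pics/wrist2.png

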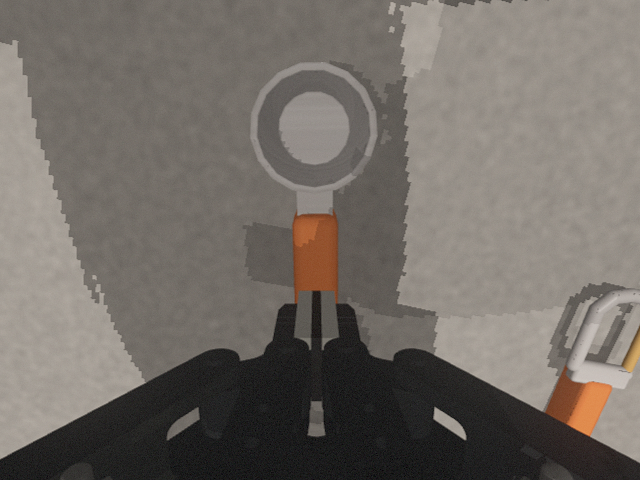

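View pics/s2c.png

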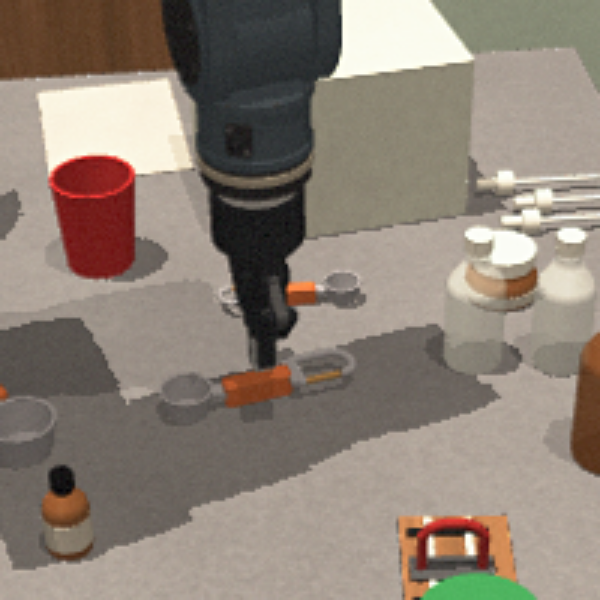

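```bash
python3 - <<'E'
from h import *
def dp(p,d,s,u,v):
    o,r=ray('wrist',u,v,s);return o+r*d[v,u]
s=np.load('w1.npz',allow_pickle=True);d=s['d'];S=s['s'].item()
for q in((314,200),(200,100),(550,150),(330,240)):print(q,dp(0,d,S,*q))
s=monitor.sense();p,d=vision.capture('wrist');np.savez('w2.npz',p=p,d=d,s=s)
for q in((316,250),(100,100),(500,150),(316,130),(305,300),(330,300),(303,320),(316,320)):print(q,dp(0,d,s,*q),d[q[1],q[0]])
print('tcp px',proj('wrist',s['tool_pos'],s),s['q'])
cv2.imwrite('pics/w2c.png',cv2.resize(p[190:370,230:400],None,fx=3.3,fy=3.3,interpolation=cv2.INTER_CUBIC))
E
```

```text
(314, 200) [0.511853   0.16681635 0.02288664]
(200, 100) [ 0.46190156  0.07351475 -0.00105291]
(550, 150) [4.44846645e-01 3.30226797e-01 1.10569294e-04]
(330, 240) [ 0.54542851  0.18641258 -0.00137742]
(316, 250) [0.50611858 0.16448227 0.02482091] 0.15752894
(100, 100) [0.4707311  0.06674211 0.00109955] 0.1641876
(500, 150) [0.45370121 0.23144954 0.00162349] 0.16938774
(316, 130) [0.4627388  0.15464938 0.00454317] 0.16423711
(305, 300) [0.51842249 0.16332653 0.0448909 ] 0.1416556
(330, 300) [0.51713755 0.1720499  0.04346618] 0.14321598
(303, 320) [0.51867262 0.16310892 0.05906967] 0.12812513
(316, 320) [0.51773918 0.16711105 0.05911786] 0.12807259
tcp px (np.float64(315.85645502856784), np.float64(286.01041006969626)) [ 3.10211332e-01  4.43622111e-01 -2.36490593e-01  8.90673641e-01
 -1.38091620e-05  8.63973112e-02]
```

View pics/w2c.png

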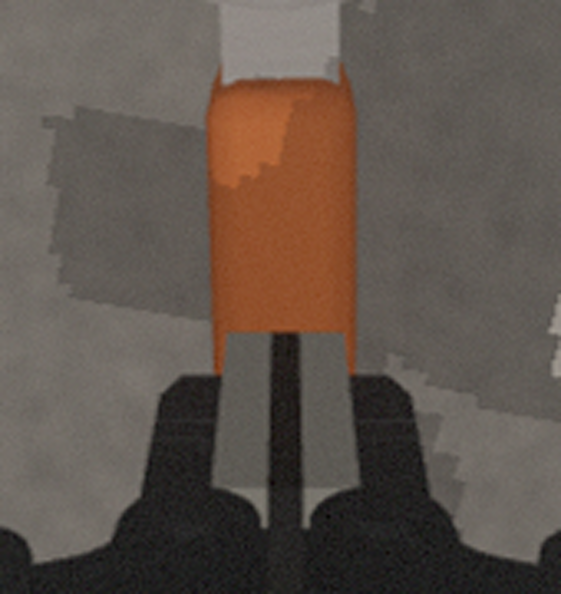

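```bash
python3 - <<'E'
from h import *
f=np.load('w2.npz',allow_pickle=True);d=f['d'];s=f['s'].item()
yaw=s['ee_rot'][2];t=np.array([np.cos(yaw),np.sin(yaw),0])
for u in (303,329,340):
  for v in (284,288,290,292,294,298,302,306,310,316):
    o,r=ray('wrist',u,v,s);P=o+r*d[v,u];l=P-s['tool_pos'];print(u,v,'along x %.1f z %.1f'%(1000*l@t,1000*P[2]),end=' | ')
  print()
for x in(.011,.009):
 for z in(.0047,.015,.024,.03,.038): print(x,z,proj('wrist',s['tool_pos']+t*x+np.array([0,0,z-s['tool_pos'][2]]),s))
E
```

```text
303 284 along x 9.2 z 23.9 | 303 288 along x 7.5 z 24.0 | 303 290 along x 6.7 z 24.3 | 303 292 along x 11.5 z 36.7 | 303 294 along x 12.0 z 39.7 | 303 298 along x 11.4 z 41.9 | 303 302 along x 11.9 z 46.0 | 303 306 along x 11.6 z 48.5 | 303 310 along x 11.7 z 51.8 | 303 316 along x 11.6 z 55.7 | 
329 284 along x 9.1 z 23.8 | 329 288 along x 7.6 z 24.4 | 329 290 along x 6.8 z 24.4 | 329 292 along x 11.5 z 36.8 | 329 294 along x 11.7 z 39.1 | 329 298 along x 11.7 z 42.4 | 329 302 along x 11.8 z 45.8 | 329 306 along x 11.9 z 49.3 | 329 310 along x 11.6 z 51.6 | 329 316 along x 11.7 z 56.0 | 
340 284 along x -0.8 z 0.7 | 340 288 along x -2.6 z 1.1 | 340 290 along x -3.8 z 0.6 | 340 292 along x -4.7 z 0.8 | 340 294 along x -6.0 z 0.3 | 340 298 along x -8.3 z -0.3 | 340 302 along x -10.4 z -0.3 | 340 306 along x 8.2 z 41.7 | 340 310 along x 7.5 z 43.5 | 340 316 along x 7.8 z 48.6 | 
0.011 0.0047 (np.float64(315.83346447364795), np.float64(263.1520421224851))
0.011 0.015 (np.float64(315.82817550639845), np.float64(271.62209928951734))
0.011 0.024 (np.float64(315.82302646763486), np.float64(279.86806690945195))
0.011 0.03 (np.float64(315.81927798336216), np.float64(285.87110579815857))
0.011 0.038 (np.float64(315.81382872452565), np.float64(294.59786315654173))
0.009 0.0047 (np.float64(315.83770615685626), np.float64(267.36188117232075))
0.009 0.015 (np.float64(315.8326794181633), np.float64(276.04635251351067))
0.009 0.024 (np.float64(315.8277874348553), np.float64(284.4980130106372))
0.009 0.03 (np.float64(315.82422718065146), np.float64(290.6489047695414))
0.009 0.038 (np.float64(315.8190532002096), np.float64(299.5877590867402))
```

```bash
python3 - <<'E'
from h import *
s=monitor.sense();p,d=vision.capture('side')
print(s['time_s'],s['grip_width'],proj('side',s['tool_pos']),proj('side',s['tool_pos']+[0,0,.031]))
for v in range(236,264,3):
  for u in (305,308): 
    o,r=ray('side',u,v);print((u,v),np.round(o+r*d[v,u],4),p[v,u],end=' ')
  print()
cv2.imwrite('pics/s3c.png',cv2.resize(p[210:280,260:350],None,fx=8,fy=8,interpolation=cv2.INTER_CUBIC))
E
```

```text
3.1833 -0.0028396041091630834 (np.float64(307.8401052943454), np.float64(259.67769655584146)) (np.float64(307.47863308585437), np.float64(250.01296295915338))
(305, 236) [0.5237 0.1533 0.0912] [27 27 27] (308, 236) [0.5286 0.1107 0.1209] [30 31 34] 
(305, 239) [0.5227 0.1391 0.0925] [31 27 29] (308, 239) [0.5285 0.1136 0.1102] [20 13 17] 
(305, 242) [0.5226 0.1414 0.0818] [31 28 30] (308, 242) [0.5291 0.1271 0.0917] [25 23 23] 
(305, 245) [0.5232 0.1597 0.0593] [63 66 71] (308, 245) [0.5305 0.1581 0.0598] [24 23 21] 
(305, 248) [0.523  0.1625 0.048 ] [65 67 72] (308, 248) [0.5303 0.1596 0.0495] [24 24 25] 
(305, 251) [0.5226 0.1599 0.0405] [81 86 89] (308, 251) [0.5298 0.1543 0.0441] [21 17 18] 
(305, 254) [0.5227 0.1686 0.0245] [ 48  78 140] (308, 254) [0.5302 0.1672 0.0249] [ 35  72 146] 
(305, 257) [0.5219 0.1588 0.0224] [ 39  72 143] (308, 257) [0.5294 0.1572 0.023 ] [ 32  65 131] 
(305, 260) [0.5214 0.1557 0.0153] [ 34  62 124] (308, 260) [0.5291 0.1566 0.0139] [ 26  56 123] 
(305, 263) [0.5212 0.1586 0.0033] [ 37  65 125] (308, 263) [ 0.5293  0.1656 -0.0029] [54 67 98]
```

View pics/s3c.png

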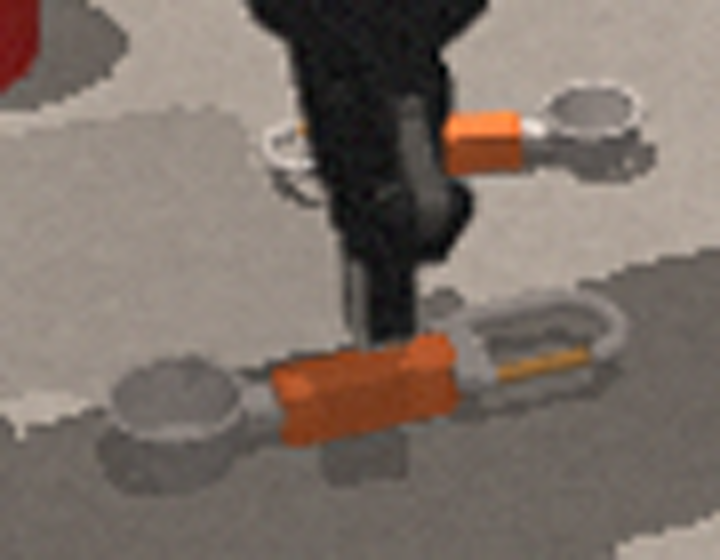

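>>> move_arm:
  targets:
    - [0.0,0,0,0,0]
    - [0.0,0,0,0,0]
    - [0.0,0,0,0,0]
    - [0.0,0,0,0,0]
    - [0.0,0,0,0.6,0]
    - [0.0,0,0,1.2,0]
    - [0.0,0,0,1.5,0]
    - [0.0,0,0,1.5,0]

```text
time_s: 3.9
tool_pos: [0.5286, 0.1694, -0.0114]
ee_rot: [-3.141, -0.002, -2.918]
force: [-0.4, -0.9, -0.1]
grip_width: 0.501
```

```bash
python3 - <<'E'
from h import *
s=monitor.sense();p,d=vision.capture('wrist');cv2.imwrite('pics/w4.png',p);np.savez('w4.npz',p=p,d=d,s=s);print(s['tool_pos'],s['ee_rot'],s['grip_width'])
E
```

```text
[ 0.52859999  0.16942565 -0.01141114] [-3.14149391e+00 -1.70077986e-03 -2.91787994e+00] 0.5005923397209265
```

View pics/w4.png

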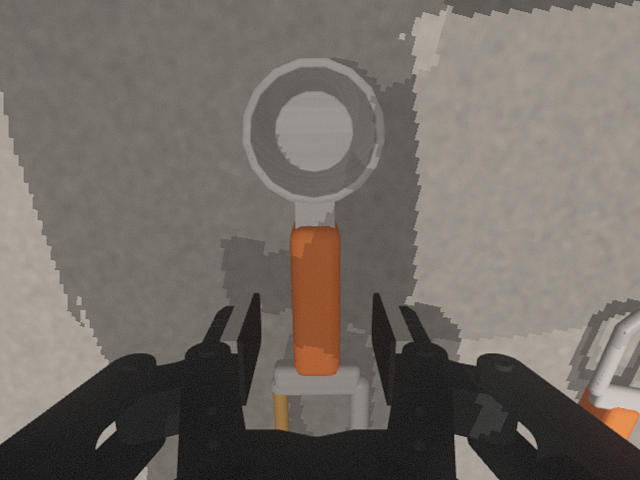

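>>> move_arm:
  targets:
    - [0.0,0,0,0.5,0]
    - [0.0,0,0,1.0,0]
    - [0.0,0,0,1.3,0]
    - [0.0,0,0,1.3,0]
    - [-0.3,0,0,1.3,0]
    - [-0.5,0,0,1.3,0]
    - [-0.8,0,0,1.3,0]
    - [-1,0,0,1.3,0]
    - [-1,0,0,1.3,0]
    - [-1,0,0,1.3,0]
    - [-1,0,0,1.3,0]

```text
time_s: 4.87
tool_pos: [0.5297, 0.1697, -0.0229]
ee_rot: [3.142, 0.001, -2.918]
force: [-0.6, -0.8, 6.2]
grip_width: 0.198
```

```bash
python3 - <<'E'
from h import *
s=monitor.sense();p,d=vision.capture('wrist');cv2.imwrite('pics/w5.png',p);np.savez('w5.npz',p=p,d=d,s=s);print(s['tool_pos'],s['ee_rot'],s['grip_width'],s['force'],s['ft_torque'])
E
```

```text
[ 0.52966065  0.16973002 -0.02293654] [ 3.14158083e+00  5.91208565e-04 -2.91787161e+00] 0.19838704634760043 [-0.5611903  -0.75170182  6.16339579] [-0.15542139  0.08311035  0.09973237]
```

View pics/w5.png

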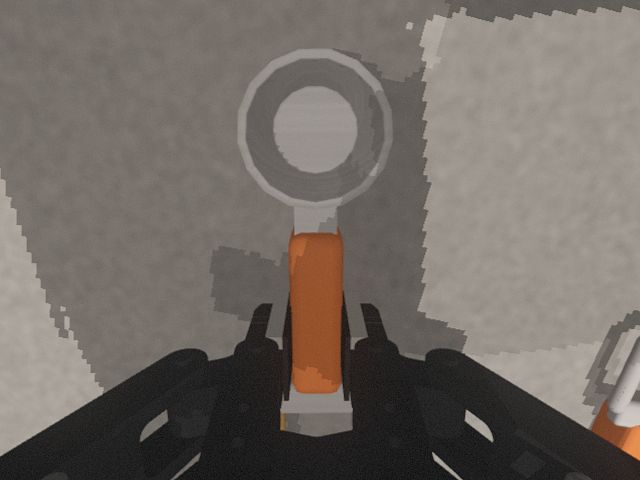

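```bash
python3 - <<'E'
from h import *
s=np.load('w5.npz',allow_pickle=True)['s'].item()
yaw=s['ee_rot'][2];t=np.array([np.cos(yaw),np.sin(yaw),0]);l=np.array([np.sin(yaw),-np.cos(yaw),0])
for n,u,v,z in(('bowl',315,129,.026),('rear',316.3,234,.024),('front',316.5,392,.024)):
    P=atz('wrist',u,v,z,s);r=P-s['tool_pos'];print(n,P,1e3*r@t,1e3*r@l)
print(np.degrees(yaw)+180)
E
```

```text
bowl [0.46132539 0.15400273 0.026     ] 70.12149913723756 -0.174520779585731
rear [0.49247436 0.16145523 0.024     ] 38.09539851918676 0.181559387347177
front [0.54964712 0.17449971 0.024     ] -20.546582595915243 0.21664387924514164
12.81827161779026
```

>>> move_arm:
  targets:
    - [-1,0,0,-0.5,0]
    - [-1,0,0,-1.5,0]
    - [-1,0,0,-2.5,0]
    - [-1,0,-1,-3,0]
    - [-1,0,-3,-3,0.03]
    - [-1,-0.1,-5,-3,0.1]
    - [-1,-0.2,-7.5,-3,0.17]
    - [-1,-0.4,-10,-3,0.24]
    - [-1,-0.5,-12.5,-3,0.311]
    - [-1,-0.6,-14.5,-3,0.311]
    - [-1,-0.7,-16.3,-3,0.311]
    - [-1,-0.8,-17.6,-3,0.311]
    - [-1,-0.8,-18.6,-3,0.311]
    - [-1,-0.8,-19.2,-3,0.311]
    - [-1,-0.8,-19.3,-3,0.311]
    - [-1,-0.8,-19.3,-3,0.311]
    - [-1,-0.8,-19.3,-3,0.311]

```text
time_s: 6.33
tool_pos: [0.5798, -0.0161, 0.0067]
ee_rot: [3.141, -0.0, 3.055]
force: [0.5, -0.1, -1.8]
grip_width: 0.198
```

```bash
python3 - <<'E'
from h import *
s=monitor.sense();print(s['tool_pos'],s['ee_rot'],s['grip_width'],s['force'],s['ft_torque'],s['q'])
for n in('wrist','side','top'):
    p,d=vision.capture(n);np.savez(n+'6.npz',p=p,d=d,s=s)
    if n=='wrist': cv2.imwrite('pics/w6.png',p)
    if n=='side': cv2.imwrite('pics/s6.png',cv2.resize(p[250:390,280:440],None,fx=4.2,fy=4.2,interpolation=cv2.INTER_CUBIC))
    if n=='top': cv2.imwrite('pics/t6.png',cv2.resize(p[160:280,330:490],None,fx=4.8,fy=4.8,interpolation=cv2.INTER_CUBIC))
E
```

```text
[ 0.57982707 -0.01610614  0.00672638] [ 3.14145647e+00 -2.14072873e-04  3.05498378e+00] 0.19821379395960612 [ 0.48546276 -0.12712187 -1.81635861] [-0.02930074 -0.03234787 -0.01601332] [-2.78580148e-02  4.85529960e-01 -1.62848360e-01  9.22623713e-01
  1.48522381e-04  5.87508582e-02]
```

View pics/w6.png

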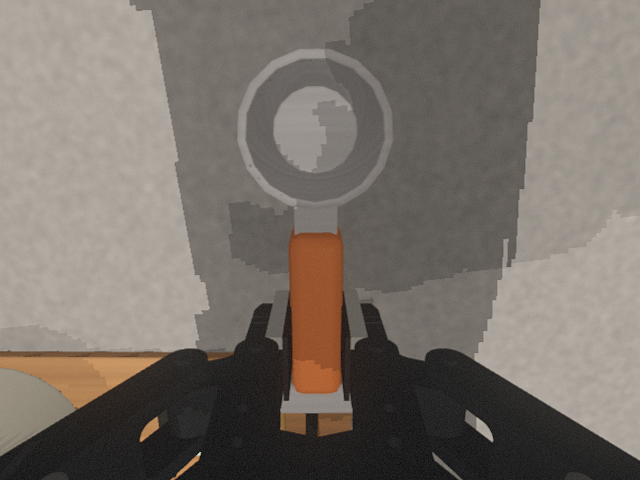

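View pics/s6.png

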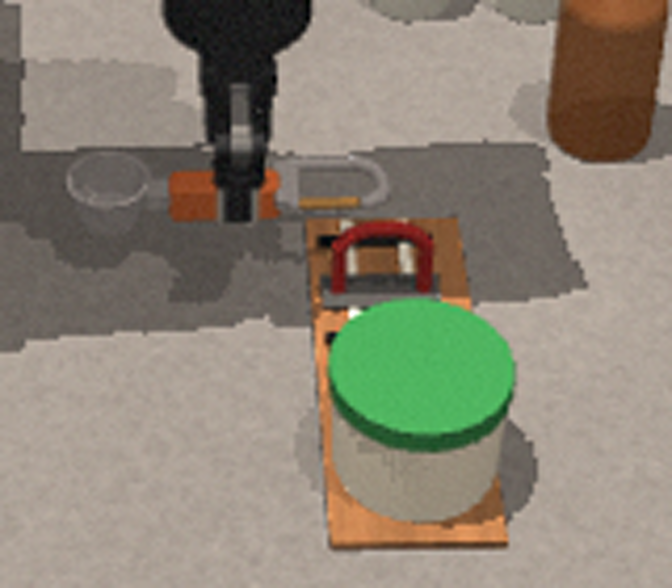

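View pics/t6.png

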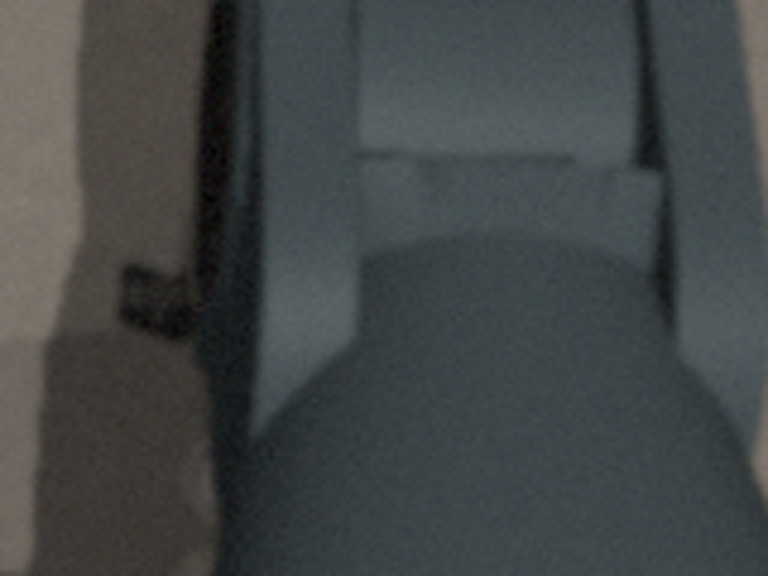

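```bash
cat >> h.py <<'E'
SO=np.array([.6292,-.0505]);ST=np.radians(-5.0)
def stand(P):
    d=np.asarray(P)[:2]-SO;return 1e3*np.array([d@[np.cos(ST),np.sin(ST)],d@[-np.sin(ST),np.cos(ST)],P[2]])
def stw(x,y,z):
    return np.array([SO[0]+(x*np.cos(ST)-y*np.sin(ST))/1e3,SO[1]+(x*np.sin(ST)+y*np.cos(ST))/1e3,z/1e3])
def scoopw(s,x,y,z):
    a=s['ee_rot'][2]+np.pi;dx=(x-8.4)/1e3;y/=1e3
    return s['tool_pos']+[dx*np.cos(a)-y*np.sin(a),dx*np.sin(a)+y*np.cos(a),.0229+z/1e3]
E
python3 - <<'E'
from h import *
f=np.load('side6.npz',allow_pickle=True);s=f['s'].item();d=f['d']
c=lambda P:tuple(np.round((np.array(proj('side',P))-[280,250])*4.2+1.6,1))
print('gate tip',c(scoopw(s,68,-15,18)),'hinge',c(scoopw(s,38,-15,18)),'nose',c(scoopw(s,88,0,18)),'bowl',c(scoopw(s,-62,0,26)),'handle rear bottom',c(scoopw(s,-30,-9,0)))
for y in(-6,-11,-16):print('leg',y,[c(stw(0,y,z)) for z in(11,18,40)],[c(stw(45,y,z)) for z in(11,40)])
print('plate A',c(stw(-14,50,6)),'B',c(stw(70,50,6)),'C',c(stw(-14,-175,6)),'D',c(stw(70,-175,6)))
print('scoop throat in stand',stand(scoopw(s,61,-15,18)),np.degrees(s['ee_rot'][2])-180)
im=f['p'];cv2.imwrite('pics/s6c.png',cv2.resize(im[280:330,335:400],None,fx=10,fy=10,interpolation=cv2.INTER_CUBIC))
for q in((360,312),(383,312),(360,309)):
    o,r=ray('side',*q);P=o+r*d[q[1],q[0]];print(q,stand(P))
E
```

```text
gate tip (np.float64(351.1), np.float64(201.9)) hinge (np.float64(294.3), np.float64(202.9)) nose (np.float64(386.5), np.float64(182.3)) bowl (np.float64(104.9), np.float64(176.1)) handle rear bottom (np.float64(166.1), np.float64(222.7))
leg -6 [(np.float64(337.7), np.float64(280.2)), (np.float64(338.1), np.float64(270.6)), (np.float64(339.4), np.float64(240.1))] [(np.float64(422.6), np.float64(278.8)), (np.float64(425.5), np.float64(238.6))]
leg -11 [(np.float64(338.4), np.float64(286.9)), (np.float64(338.8), np.float64(277.3)), (np.float64(340.1), np.float64(246.7))] [(np.float64(423.5), np.float64(285.4)), (np.float64(426.5), np.float64(245.2))]
leg -16 [(np.float64(339.0), np.float64(293.5)), (np.float64(339.4), np.float64(283.9)), (np.float64(340.7), np.float64(253.3))] [(np.float64(424.5), np.float64(292.1)), (np.float64(427.5), np.float64(251.8))]
plate A (np.float64(305.1), np.float64(216.1)) B (np.float64(457.2), np.float64(213.5)) C (np.float64(332.6), np.float64(540.0)) D (np.float64(511.0), np.float64(537.0))
scoop throat in stand [ 0.42717785 14.99444178 47.62637796] -4.962322932719218
(360, 312) [ -1.62297132 -17.83285424  35.58672023]
(383, 312) [53.1121012  10.60228082  7.18832661]
(360, 309) [ -1.73909394 -16.27584824  43.06306257]
```

View pics/s6c.png

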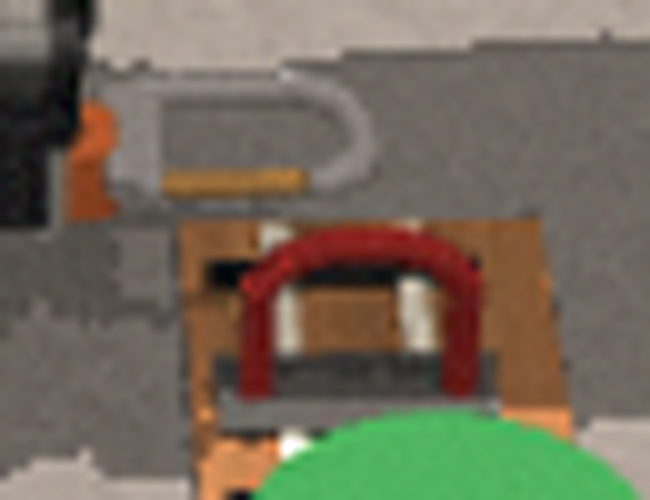

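>>> move_arm:
  targets:
    - [-1,0.1,0,0.7,0]
    - [-1,0.15,0,1.4,0]
    - [-1,0.15,0,2,0]
    - [-1,0.15,0,2,0]
    - [-1,0.15,0,2,0]
    - [-1,0.15,-0.5,2,0]
    - [-1,0.15,-1,2,0]
    - [-1,0.15,-1.4,2,0]
    - [-1,0.15,-1.4,2,0]
    - [-1,0.15,-1.4,2,0]
  grip_force: 80

```text
time_s: 7.32
tool_pos: [0.5774, -0.031, -0.0131]
ee_rot: [3.142, 0.0, 3.054]
force: [-1.2, 0.5, -2.1]
grip_width: 0.184
```

```bash
cat > look.py <<'E'
import sys
from h import *
k=sys.argv[1]
s=monitor.sense();p,d=vision.capture('side');np.savez('side'+k+'.npz',p=p,d=d,s=s)
print(s['time_s'],s['tool_pos'],np.degrees(s['ee_rot'][2])-180,s['grip_width'],s['force'].round(2),s['ft_torque'].round(3))
print('throat in stand',stand(scoopw(s,61,-15,18)).round(1))
cv2.imwrite('pics/s'+k+'.png',cv2.resize(p[265:335,310:410],None,fx=8,fy=8,interpolation=cv2.INTER_CUBIC))
E
python3 look.py 7
```

```text
7.3167 [ 0.57740198 -0.03099094 -0.01310177] -5.042920696980218 0.18429606254342598 [-1.23  0.53 -2.06] [-0.012  0.014 -0.022]
throat in stand [-0.7 -0.1 27.8]
```

View pics/s7.png

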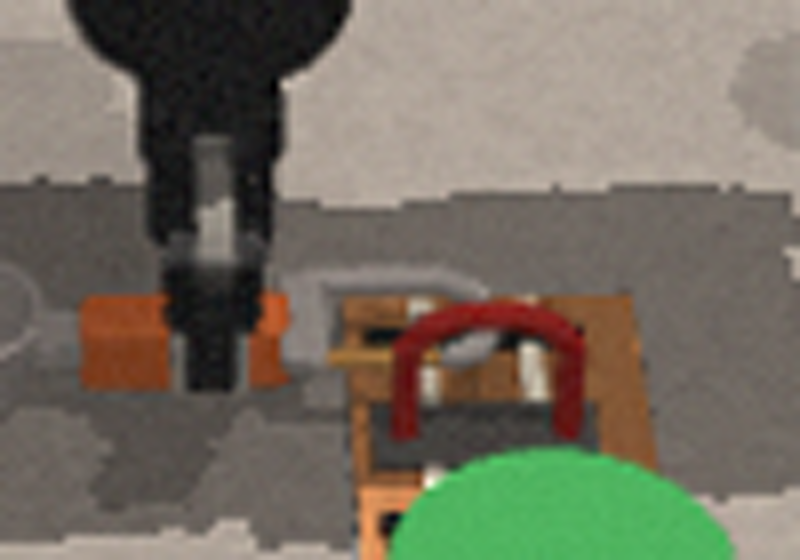

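>>> move_arm:
  targets:
    - [-1,0,-0.3,0,0]
    - [-1,0,-0.6,0,0]
    - [-1,0,-0.9,0,0]
    - [-1,0,-1.2,0,0]
    - [-1,0,-1.5,0,0]

```text
time_s: 7.78
tool_pos: [0.576, -0.0457, -0.0133]
ee_rot: [3.141, 0.0, 3.054]
force: [-0.7, 1.9, -1.6]
grip_width: 0.191
```

>>> move_arm:
  targets:
    - [-1,0,-0.2,0,0]
    - [-1,0,-0.4,0,0]
    - [-1,0,-0.6,0,0]

```text
time_s: 8.03
tool_pos: [0.5754, -0.0517, -0.0133]
ee_rot: [3.142, -0.0, 3.054]
force: [0.2, 0.8, -2.1]
grip_width: 0.187
```

>>> move_arm:
  targets:
    - [-1,0,-0.2,0,0]
    - [-1,0,-0.4,0,0]
    - [-1,0,-0.6,0,0]

```text
time_s: 8.28
tool_pos: [0.5748, -0.0575, -0.0133]
ee_rot: [3.141, -0.0, 3.054]
force: [-0.6, 2.5, -0.7]
grip_width: 0.189
```

```bash
python3 look.py 8
```

```text
8.2833 [ 0.57482894 -0.05749456 -0.01329308] -4.99188304629763 0.18913348439580252 [-0.64  2.52 -0.69] [0.613 0.092 0.118]
throat in stand [ -1.  -26.7  27.6]
```

View pics/s8.png

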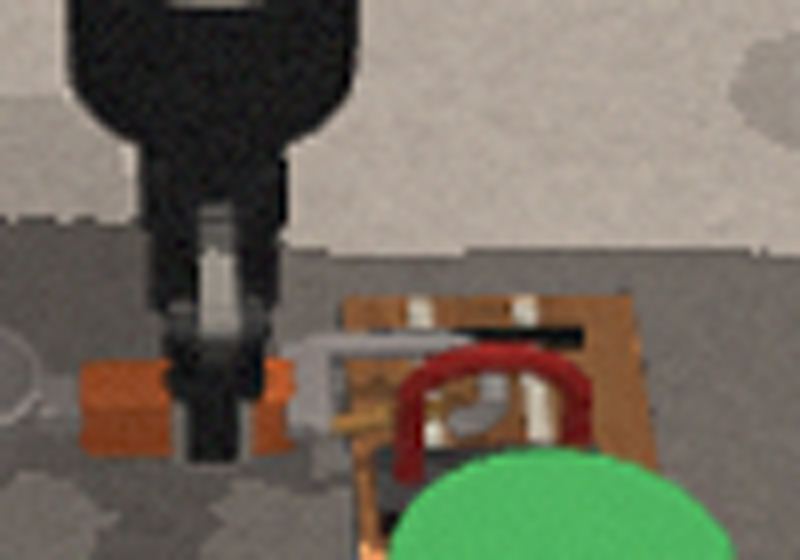

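>>> move_arm:
  targets:
    - [-1,0,-0.2,0,0]
    - [-1,0,-0.4,0,0]
    - [-1,0,-0.6,0,0]

```text
time_s: 8.58
tool_pos: [0.5745, -0.0635, -0.0133]
ee_rot: [3.141, 0.0, 3.054]
force: [-0.3, 4.0, -1.9]
grip_width: 0.188
```

>>> move_arm:
  targets:
    - [-1,0,-0.2,0,0]
    - [-1,0,-0.4,0,0]
    - [-1,0,-0.5,0,0]

```text
time_s: 8.83
tool_pos: [0.5738, -0.0687, -0.0133]
ee_rot: [-3.142, -0.0, 3.054]
force: [-0.1, 3.1, -1.4]
grip_width: 0.186
```

```bash
python3 look.py 9
```

```text
8.8333 [ 0.57380132 -0.06870469 -0.01333853] -5.009322431131352 0.18627155489563293 [-0.13  3.09 -1.44] [0.622 0.161 0.19 ]
throat in stand [ -1.  -38.   27.6]
```

View pics/s9.png

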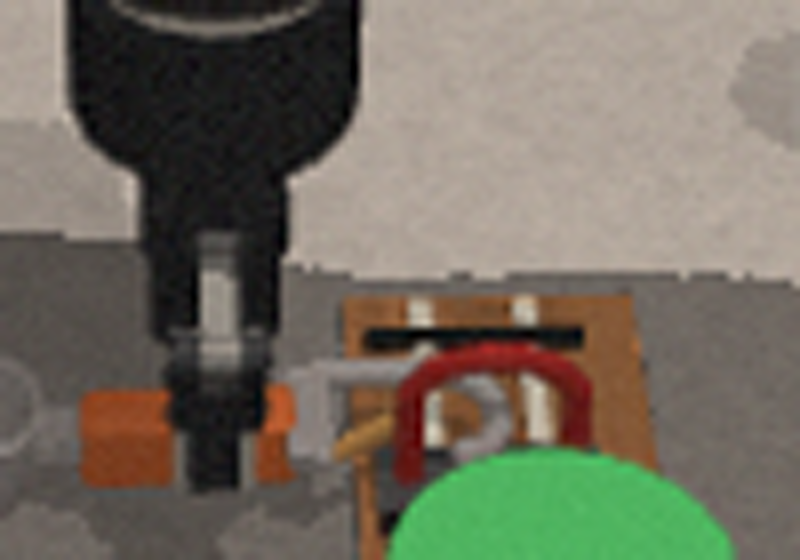

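>>> move_arm:
  targets:
    - [-1,0,-0.2,0,0]
    - [-1,0,-0.4,0,0]
    - [-1,0,-0.6,0,0]

```text
time_s: 9.13
tool_pos: [0.5734, -0.0746, -0.0133]
ee_rot: [-3.142, -0.0, 3.054]
force: [-1.5, 2.4, -1.9]
grip_width: 0.188
```

>>> move_arm:
  targets:
    - [-1,0,-0.15,0,0]
    - [-1,0,-0.3,0,0]
    - [-1,0,-0.4,0,0]

```text
time_s: 9.38
tool_pos: [0.573, -0.0786, -0.0133]
ee_rot: [-3.142, -0.0, 3.054]
force: [-2.0, 2.5, -2.2]
grip_width: 0.195
```

```bash
python3 look.py 10
```

```text
9.3833 [ 0.57302615 -0.07862397 -0.01327733] -5.007493421548702 0.1952432566410823 [-1.96  2.5  -2.21] [0.509 0.336 0.108]
throat in stand [ -0.9 -47.9  27.6]
```

View pics/s10.png

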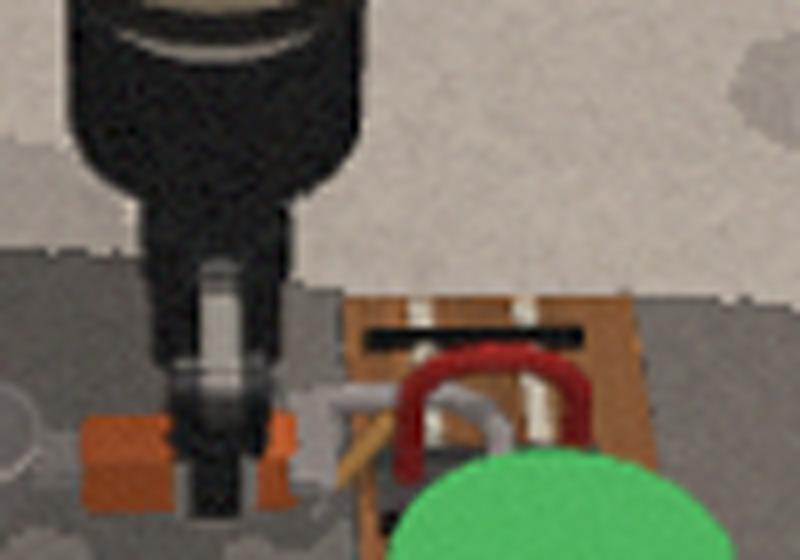

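>>> move_arm:
  targets:
    - [-1,0,-0.1,0,0]
    - [-1,0,-0.2,0,0]
    - [-1,0,-0.3,0,0]

```text
time_s: 9.68
tool_pos: [0.5728, -0.0814, -0.0133]
ee_rot: [3.141, -0.0, 3.054]
force: [-4.4, 3.1, -1.7]
grip_width: 0.186
```

>>> move_arm:
  targets:
    - [-1,0,-0.1,0,0]
    - [-1,0,-0.2,0,0]
    - [-1,0,-0.2,0,0]

```text
time_s: 9.93
tool_pos: [0.5717, -0.0835, -0.0136]
ee_rot: [-3.141, -0.002, 3.054]
force: [-7.4, -0.1, -1.8]
grip_width: 0.186
```

```bash
python3 look.py 11
```

```text
9.9333 [ 0.5717212  -0.08353659 -0.01361543] -5.006858320544211 0.18638160570505197 [-7.42 -0.12 -1.85] [-0.083  1.145  0.067]
throat in stand [ -1.8 -52.9  27.3]
```

View pics/s11.png

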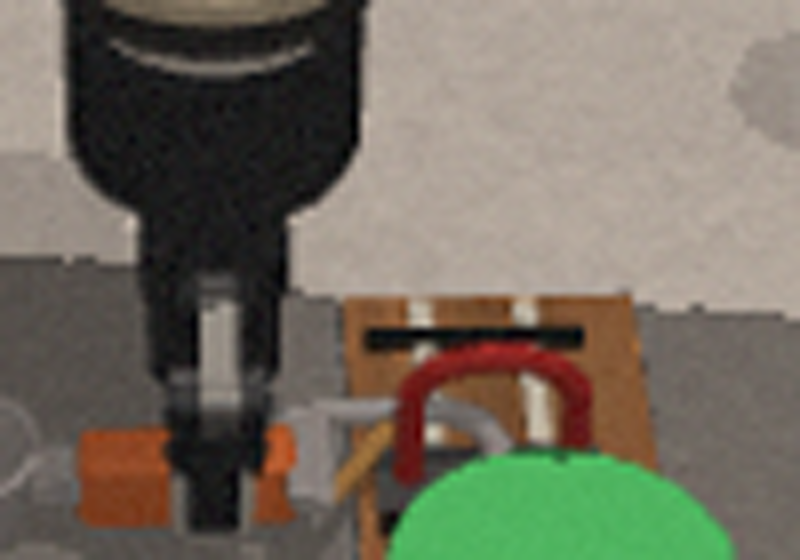

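>>> move_arm:
  targets:
    - [-1,0.2,0,0,0]
    - [-1,0.4,0,0,0]
    - [-1,0.6,0,0,0]
    - [-1,0.6,0,0,0]

```text
time_s: 10.32
tool_pos: [0.5667, -0.083, -0.0131]
ee_rot: [-3.141, 0.001, 3.054]
force: [-0.2, 0.6, -1.9]
grip_width: 0.188
```

```bash
python3 look.py 12
```

```text
10.3167 [ 0.56669737 -0.0829656  -0.01309142] -5.008292403376458 0.1883830952809027 [-0.22  0.6  -1.92] [ 0.029 -0.032  0.023]
throat in stand [ -6.8 -52.8  27.8]
```

View pics/s12.png

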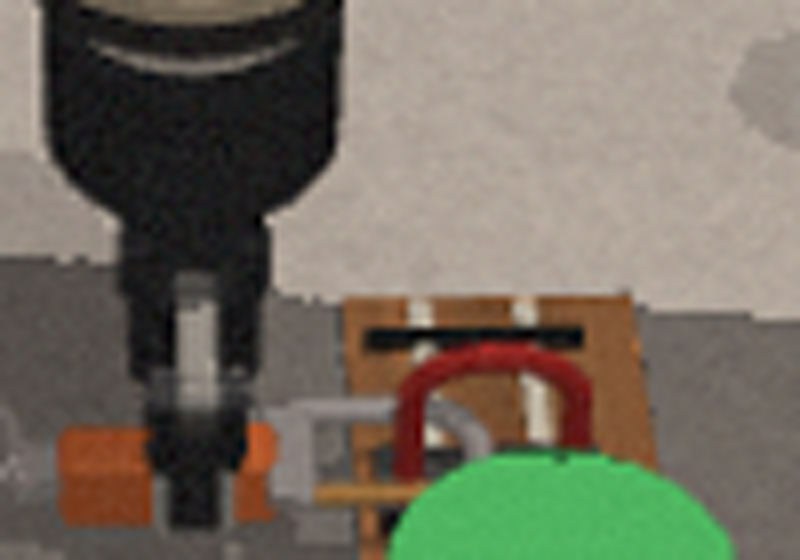

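>>> move_arm:
  targets:
    - [-1,0.1,0.2,0,0]
    - [-1,0.2,0.4,0,0]
    - [-1,0.3,0.6,0,0]
    - [-1,0.3,0.8,0,0]
    - [-1,0.3,0.8,0.3,0]
    - [-1,0.3,0.8,0.6,0]
    - [-1,0.3,0.8,0.8,0]
    - [-1,0.3,0.8,0.8,0]

```text
time_s: 11.03
tool_pos: [0.564, -0.0746, -0.0219]
ee_rot: [-3.142, -0.001, 3.054]
force: [-1.0, 0.0, -2.3]
grip_width: 0.187
```

```bash
python3 look.py 13; python3 -c "
from h import *
p,d=vision.capture('wrist');cv2.imwrite('pics/w13.png',p)"
```

```text
11.0333 [ 0.56401114 -0.07461343 -0.0219362 ] -5.002460627285444 0.18670412954868812 [-0.97  0.03 -2.34] [-0.034  0.027 -0.066]
throat in stand [-10.2 -44.7  19. ]
```

View pics/s13.png

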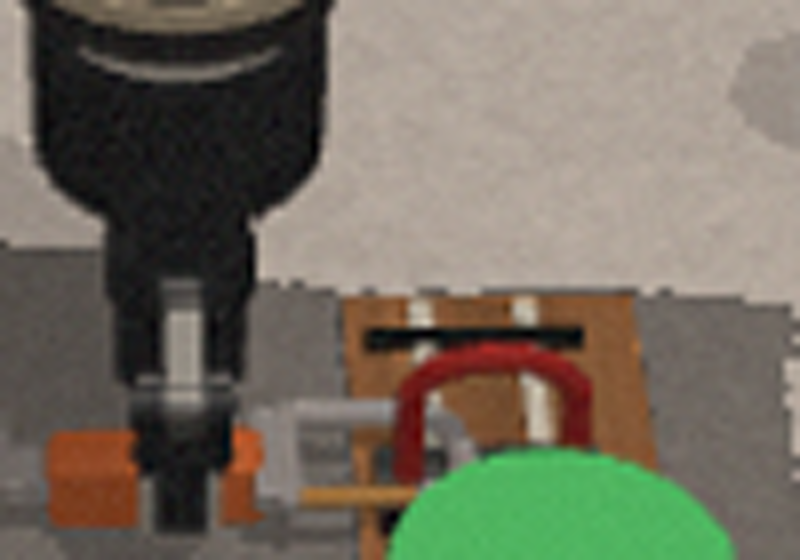

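View pics/w13.png

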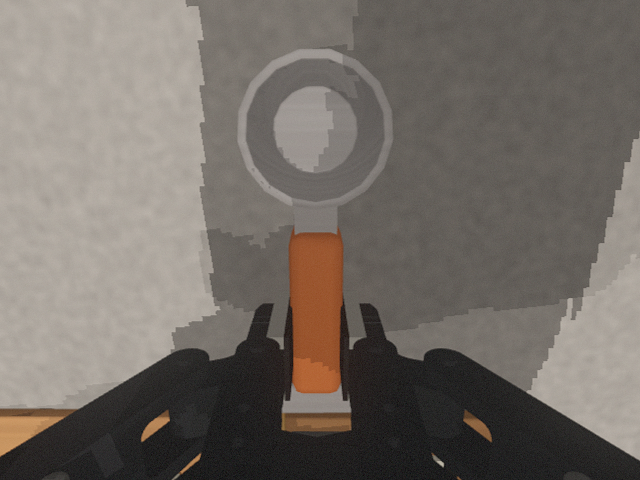

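>>> move_arm:
  targets:
    - [-1,0,0,0.05,0]
    - [-1,0,0,0.1,0]
    - [-1,0,0,0.1,0]
    - [-1,0,0,0.1,0]
  grip_force: 40

```text
time_s: 11.47
tool_pos: [0.5644, -0.0746, -0.0222]
ee_rot: [3.142, 0.0, 3.054]
force: [-0.6, -0.4, -0.6]
grip_width: 0.19
```

>>> move_arm:
  targets:
    - [-0.5,0,0,0.1,0]
    - [-0.35,0,0,0.1,0]
    - [-0.3,0,0,0.1,0]
    - [-0.2,0,0,0.1,0]
    - [-0.2,0,0,0.1,0]
    - [-0.2,0,0,0.1,0]

```text
time_s: 11.97
tool_pos: [0.5645, -0.0746, -0.0232]
ee_rot: [-3.142, 0.0, 3.054]
force: [0.0, 0.5, -0.1]
grip_width: 0.399
```

```bash
python3 look.py 14; python3 -c "
from h import *
p,d=vision.capture('wrist');cv2.imwrite('pics/w14.png',p)"
```

```text
11.9667 [ 0.56446855 -0.0746157  -0.02322138] -4.999998974989296 0.39902948728572113 [ 0.04  0.46 -0.11] [-0.02   0.025  0.016]
throat in stand [ -9.8 -44.7  17.7]
```

View pics/w14.png

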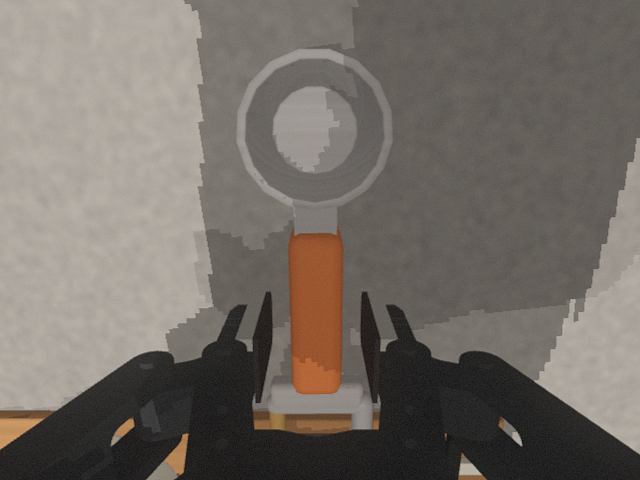

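>>> move_arm:
  targets:
    - [-0.2,0,0,-0.5,0]
    - [-0.2,0,0,-2,0]
    - [-0.2,0,0,-4.5,0]
    - [-0.2,0,0,-8,0]
    - [-0.2,0,0,-11,0]
    - [-0.2,0,0,-14,0]
    - [-0.2,0,2,-16,0]
    - [-0.2,0,6,-16,0]
    - [-0.2,0,10,-16,0]
    - [-0.2,0,14,-16,0]
    - [-0.2,0,18,-16,0]
    - [-0.2,0,21,-16,0]
    - [-0.2,0,23,-16,0]
    - [-0.2,0,23,-16,0]
    - [-0.2,0,23,-16,0]

```text
time_s: 13.32
tool_pos: [0.5843, 0.1554, 0.1369]
ee_rot: [-3.141, -0.0, 3.056]
force: [-0.0, -0.5, -0.7]
grip_width: 0.396
```

```bash
python3 -c "
from h import *
s=monitor.sense();print(s['time_s'],s['tool_pos'])
p,d=vision.capture('top');cv2.imwrite('pics/t15.png',p);cv2.imwrite('pics/t15c.png',cv2.resize(p[160:280,350:480],None,fx=5,fy=5,interpolation=cv2.INTER_CUBIC))"; python3 look.py 15
```

```text
13.3167 [0.58428689 0.15543645 0.13686343]
13.3667 [0.58432875 0.1544632  0.13690315] -4.963549225280929 0.3963917889558541 [ 0.62 -0.19 -0.5 ] [-0.013 -0.028  0.038]
throat in stand [-10.  185.3 177.8]
```

View pics/t15.png

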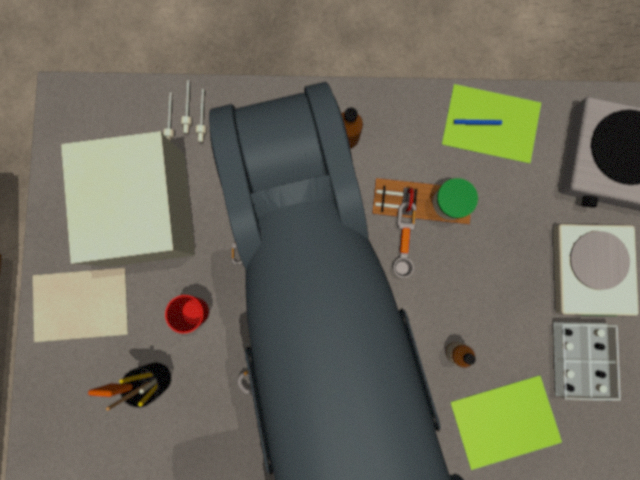

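View pics/t15c.png

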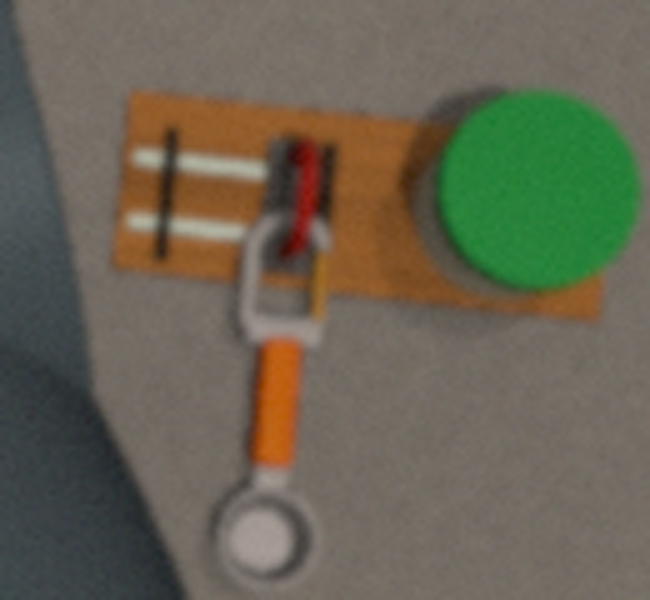

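View pics/s15.png

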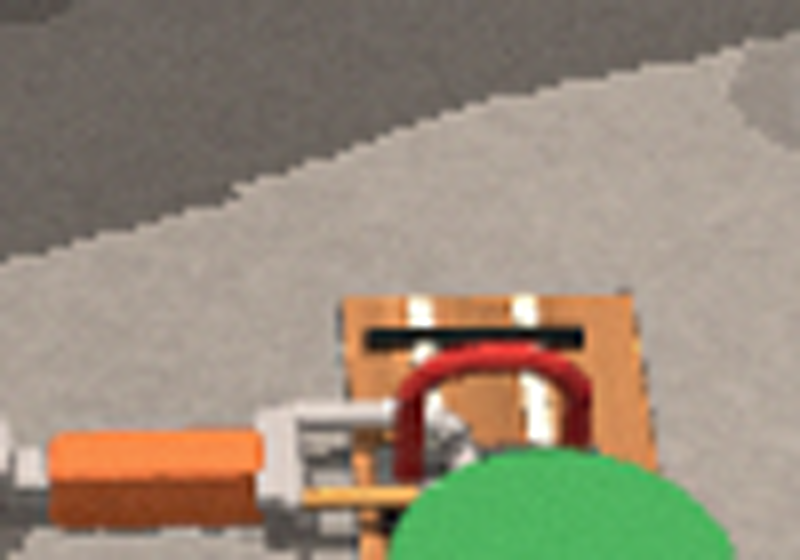

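The top view shows the near leg inside the hook, the brass gate shut and in line on the tub side, and the scoop flat on the table. The bystanders in view stand where they were. I'm handing the job in.

```bash
python3 -c "
from station import ticket
print(ticket.finish_job())"
```

```text
the job is handed in; nothing more can be done
None
```

The scoop is clipped onto the near leg of the red ring and lies flat on the table. I handed the job in at about 13.4 s of the 48 s allowed.

- **Which scoop:** I used the middle-sized of the three. It was gripped by the handle and carried to the ring.
- **Clipping:** I pushed the gate along the stand's -y. The ring slid to its stop, and the gate then swung in at about 2.5–4 N. The leg wedged briefly against the spine; the highest wrist reading I took there was about 7.4 N. I drew the hook back, the gate snapped shut, and I lowered the scoop, let go and lifted clear.
- **Last checks:** The final top and side pictures show the near leg inside the hook, the brass gate shut and the scoop flat with the gripper away. The cup, one amber bottle and part of the tall one were in view and unmoved. The arm hid the clear bottles, the jar and the small amber bottle in the last top picture, so I did not re-check those, but the gripper passed well clear of them.
- **Disagreement:** In the wrist and side pictures the shut fingertips stood about 31 mm short of the stated tool point (TCP). My first grasp therefore closed in the air above the handle without touching it. I opened, went lower by the pictures and force readings, and the second grasp held.

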